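# Set out the stepped riser row

### The arm

A 6-joint arm with a two-finger parallel gripper is mounted at the origin on the work surface. World frame = base frame: x ahead of the robot, y to its left, z up, the work surface at z = 0. Lengths are in mm, angles in rad, forces in N, time in s.
With the tool pointing down it reaches from about 350 to 875 mm from the base axis. Payload 4.2 kg.
Tool frame: the origin (TCP) lies midway between the tips of the shut fingers; the grasp point (between the pads) lies 19 mm behind it; x points along the fingers, y is the direction in which the jaws open and shut, and the axes are right-handed (so a half turn about x gives the same grasp; the last joint's range is limited). The gripper opens to 85 mm and grips with 20 to 120 N. Pads are 22 mm wide; open, the fingers measure 114 mm over their backs; the gripper's body (76 mm by 85 mm) begins 54 mm behind the grasp point. The pads swing forward as they close: fully open they stand 13 mm farther back than shut.
Start: joints at [1.489, 0.385, 0.008, 0, -1.194, -0.259], TCP at [208.868, 589.044, 231.312] pointing down, gripper open.
Joint ranges: [-3.14, 3.14], [-1.21, 2.06], [-1.07, 1.41], [-3.16, 2.05], [-2.99, -0.16], [-3.1, 3.1]. Speed limits (rad/s): [2.79, 2.79, 3.14, 3.14, 3.14, 3.14].

### API

Orientations are given as a unit quaternion [x, y, z, w].
In Python, from bench import readout, imaging, arm gives the robot as it stands.
- The arm moves only by the tool arm_command, never from a script. Its argument "increments" is a list of rows, each a list of 3 entries, a list of its own where there are three numbers: the turn, a rotation vector about the world's x, y, z in degrees, then the shift along the world's x, y, z in mm, then the closure, from 0 (fully open) to 1 (shut). In form: [[[ax, ay, az], [tx, ty, tz], fingers], ...]. A call has exactly 5 rows; each row is the pose to reach, as a shift and turn from the pose measured when the call began; what a row does not reach only later rows make up. A row lasts 1/10 s, in which the tool goes at most 50 mm and 8.59 degrees, less where a joint would pass 70% of its speed; a pose out of reach is approached as far as the arm can. A call with a gripper value outside its range is refused whole. The fingers move at their own pace and stop on an object; the grip force is fixed at half the most. Time passes only in rows, so rows that repeat a pose let the fingers close, or fill a call up. It gives the time, the measured TCP pose, the force and the opening at its end, in the units of the state.
- readout.read_state(): the state, without advancing time (a new reading comes with each control period).
- imaging.get_image(name): name is "scene" or "side" or "wrist"; returns (picture, depth): 384x512x3 uint8, blue, green, red; 384x512 float32, mm along the optical axis (not along the pixel's ray), 0 where there is no reading.
- imaging.camera_info(name): a dict with "vfov" (degrees; the focal length in pixels is half the picture's height over the tangent of half this angle, whatever the lens; pixels are square), "cx", "cy" (the principal point, pixels), "eye" and "rotation" of the camera in the world; the wrist camera has in their place "T_tool_cam" (4x4, takes a point from camera to tool coordinates, whose origin is the TCP and whose axes are the tool frame's). Camera axes: x right, y down, z forward; pixel columns grow to the right and rows downward; lengths in mm; the calibration is good to about 2 mm. A picture is of the moment at which its call begins: read the wrist's pose just before it. camera_info takes no time and is no camera call.
- arm.job_done(): hands the job in, once; it reports no verdict.
The state is a dict: "clock": time; "joints": joint angles; "joint_vel": joint speeds; "joint_efforts": joint torques, N m; "position": TCP position; "ee_rot": TCP orientation; "contact_force": force on the tool from outside, world axes, zero at the start; "wrist_torque": the same for the moment, N m; "gripper_width": finger opening in mm.
Only numpy, scipy, OpenCV 4.12 (cv2) and the standard library are available. Lean on these libraries where they do the work, as an engineer would, in place of code of your own. Each camera call takes 0.05 s, during which the arm holds its last target. There are 200 camera calls.

### The job

Set out the step check for the measuring machine: stand the four riser posts upright on the four target rings of the metal strip, one centred on each ring, in order of height with the tallest next to the yellow datum stop and the shortest at the other end. Leave the calibration sphere standing where it is.

Things in the scene. Friction and masses are not known exactly. Their poses are not given: they have to be found in the camera images.
- post_blue: riser post, blue round body 26 mm in diameter on a bare aluminium round foot 38 mm in diameter and 5 mm thick; 105 mm tall over all, loose, about 136 g; stands upright on the 2 mm thick grey mat at the start. Origin: centre of the foot's underside; z axis up along the post.
- post_red: riser post, red round body 26 mm in diameter on a bare aluminium round foot 38 mm in diameter and 5 mm thick; 85 mm tall over all, loose, about 110 g; stands upright on the 2 mm thick grey mat at the start. Origin: centre of the foot's underside; z axis up along the post.
- post_green: riser post, green round body 26 mm in diameter on a bare aluminium round foot 38 mm in diameter and 5 mm thick; 65 mm tall over all, loose, about 84 g; stands upright on the 2 mm thick grey mat at the start. Origin: centre of the foot's underside; z axis up along the post.
- post_white: riser post, white round body 26 mm in diameter on a bare aluminium round foot 38 mm in diameter and 5 mm thick; 45 mm tall over all, loose, about 58 g; stands upright on the 2 mm thick grey mat at the start. Origin: centre of the foot's underside; z axis up along the post.
- mark1: flat target ring printed on the blue-grey metal strip, white rim 50 mm and black disc 40 mm in diameter with a white centre dot; the leftmost (+y end) of the four as the robot sees them. Neighbours are about 82 mm apart and may stand a few mm off the strip's centre line. Origin: its centre on the strip's top face (the strip is 72 mm by 430 mm, 6 mm thick, fixed). y axis along the strip.
- mark2: flat target ring printed on the blue-grey metal strip, white rim 50 mm and black disc 40 mm in diameter with a white centre dot; second from the left (+y) of the four as the robot sees them. Neighbours are about 82 mm apart and may stand a few mm off the strip's centre line. Origin: its centre on the strip's top face (the strip is 72 mm by 430 mm, 6 mm thick, fixed). y axis along the strip.
- mark3: flat target ring printed on the blue-grey metal strip, white rim 50 mm and black disc 40 mm in diameter with a white centre dot; third from the left (+y) of the four as the robot sees them. Neighbours are about 82 mm apart and may stand a few mm off the strip's centre line. Origin: its centre on the strip's top face (the strip is 72 mm by 430 mm, 6 mm thick, fixed). y axis along the strip.
- mark4: flat target ring printed on the blue-grey metal strip, white rim 50 mm and black disc 40 mm in diameter with a white centre dot; the rightmost (-y end) of the four as the robot sees them. Neighbours are about 82 mm apart and may stand a few mm off the strip's centre line. Origin: its centre on the strip's top face (the strip is 72 mm by 430 mm, 6 mm thick, fixed). y axis along the strip.
- datum_stop: yellow datum stop block, 60 mm across the strip, 20 mm along it, 22 mm tall, fixed on one end of the strip (either end; a low black plate, 8 mm tall, is on the other), about 72 mm from the nearest ring's centre. Origin: centre of its underside.
- cal_sphere: calibration sphere: white 25 mm ball on a thin steel stem on a dark round base 44 mm across; 84 mm tall, loose, 450 g. Origin: centre of its underside; z up. It, the posts and a black clamp knob (36 mm wide, 30 mm tall, not part of the job) stand in a row on the mat in any order, 75 to 95 mm apart; the mat lies beyond the strip or on the robot's side of it.

How it is judged (in metres and radians):
At the end, for the whole second after the job is handed in: From the yellow stop: blue, red, green, white post, each upright (within 0.06 rad) on its own ring, foot within 12 mm of the ring's centre, resting on the strip (origin height 3 to 10 mm), at rest (under 0.02 m/s). The sphere is upright (0.1 rad), within 20 mm of its start (((horizontal distance between datum_stop and mark1 below 0.12 m and horizontal distance between post_blue and mark1 below 0.012 m and horizontal distance between post_red and mark2 below 0.012 m and horizontal distance between post_green and mark3 below 0.012 m and horizontal distance between post_white and mark4 below 0.012 m) or (horizontal distance between datum_stop and mark4 below 0.12 m and horizontal distance between post_blue and mark4 below 0.012 m and horizontal distance between post_red and mark3 below 0.012 m and horizontal distance between post_green and mark2 below 0.012 m and horizontal distance between post_white and mark1 below 0.012 m)) and angle between each of post_blue, post_red, post_green, post_white's own z axis and vertical below 0.06 rad and height (world z) of post_blue between 0.003 and 0.01 m and linear speed of each of post_blue, post_red, post_green, post_white below 0.02 m/s and height (world z) of post_red between 0.003 and 0.01 m and height (world z) of post_green between 0.003 and 0.01 m and height (world z) of post_white between 0.003 and 0.01 m and distance of cal_sphere from where it was at the start of the episode below 0.02 m and angle between cal_sphere's own z axis and vertical below 0.1 rad); the robot touches nothing.
It fails at once if the calibration sphere is knocked or carried away: moved more than 20 mm or tilted more than 0.25 rad (distance of cal_sphere from where it was at the start of the episode above 0.02 m or angle between cal_sphere's own z axis and vertical above 0.25 rad).
It also fails if it takes over 88 s, if anything falls off the work surface, if the arm or the gripper's body presses on something with over 40 N, if the wrist force passes 120 N, or if a joint passes its speed limit or range.

## Working session

There is one attempt and no reset: what is moved stays moved. The work goes in short steps, Python scripts to look and compute and a tool call to move; the robot and the scene stay as the last step left them, time stands still between calls to the robot, and variables do not carry over. Pictures are saved under pics/ and viewed, about 12 in all and at most 16, crops included, and the job is handed in when it is done.

Besides the shell and the picture viewer there is one more tool, called after "Call:" as a command line: name --argument value ..., lists and objects as JSON in quotes. arm_command: Moves the arm, as the interface text tells. Its arguments: {"type":"object","properties":{"increments":{"type":"array","items":{"type":"array"}}},"required":["increments"]}

```bash
mkdir -p pics; ls; python3 - <<'E'
from bench import readout, imaging
import cv2, numpy as np
print(readout.read_state())
for n in ("scene","side","wrist"):
    i=imaging.camera_info(n); print(n,i)
    p,d=imaging.get_image(n); cv2.imwrite(f"pics/{n}0.png",p); np.savez(f"pics/{n}0.npz",p=p,d=d)
a=[cv2.imread(f"pics/{n}0.png") for n in ("scene","side")]
cv2.imwrite("pics/two.png",cv2.resize(np.vstack(a),(0,0),fx=.78,fy=.78))
E
```

```text
pics
{'clock': 0.0, 'joints': array([ 1.48858835e+00,  3.85572110e-01,  6.63397228e-03, -5.01437062e-04,
       -1.19402038e+00, -2.58601305e-01]), 'joint_vel': array([-0.00018354, -0.00135184, -0.00092713,  0.00144228,  0.00103395,
       -0.00183151]), 'joint_efforts': array([ 6.10236275e-04, -3.92289805e+01,  1.88401115e+01,  4.18621615e+00,
       -4.59780349e-03, -4.90217360e-06]), 'position': array([208.69144814, 588.50689668, 230.21503417]), 'ee_rot': array([-0.69675688,  0.12075235,  0.69695049,  0.11920037]), 'contact_force': array([0.14819855, 0.7408343 , 0.76262049]), 'wrist_torque': array([ 0.03397704, -0.07811751, -0.01340083]), 'gripper_width': 85.75921126282014}
scene {'vfov': 44.77829359791703, 'cx': 254.21392055386806, 'cy': 195.44190486312414, 'eye': array([891.65749272, 358.02083889, 725.31386413]), 'rotation': array([ 0.37595802,  0.87442247, -0.28327145, -0.1174657 ])}
side {'vfov': 46.020516023834375, 'cx': 252.16900331699821, 'cy': 180.47857474560996, 'eye': array([ 420.91954329, -493.29778937,  678.66268205]), 'rotation': array([ 0.93384451, -0.12496719,  0.04047229, -0.33268547])}
wrist {'vfov': 61.40190454109724, 'cx': 253.0206433786611, 'cy': 198.09385264840842, 'T_tool_cam': array([[ 5.71147828e-04, -3.02651436e-01,  9.53101139e-01,
        -1.42839086e+02],
       [ 9.99999256e-01,  1.20044967e-03, -2.18056173e-04,
         7.62459570e-01],
       [-1.07815493e-03,  9.53100555e-01,  3.02651897e-01,
        -7.63228313e+01],
       [ 0.00000000e+00,  0.00000000e+00,  0.00000000e+00,
         1.00000000e+00]])}
```

View pics/two.png

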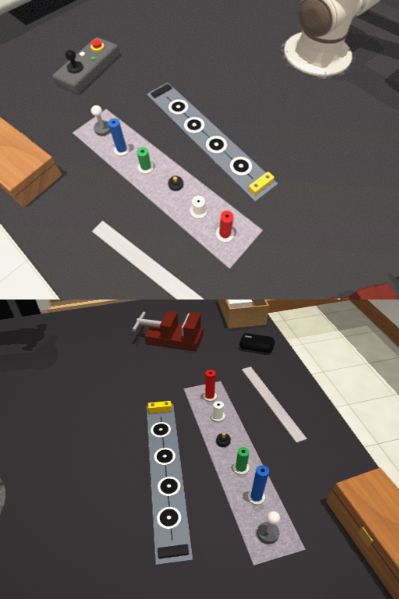

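The overhead view shows the row in order sphere, blue, green, black knob, white, red. The strip lies on the robot's side of the mat. The yellow stop is at about scene (262,183)/0.78, next to the ring at (241,166)/0.78.

```bash
cat > h.py <<'E'
from bench import readout, imaging
import cv2, numpy as np
from scipy.spatial.transform import Rotation as R
def cam(n, st=None):
    i=imaging.camera_info(n); f=192/np.tan(np.radians(i['vfov']/2))
    if n=='wrist':
        T=i['T_tool_cam']; Rt=R.from_quat(st['ee_rot']).as_matrix()
        M=Rt@T[:3,:3]; e=Rt@T[:3,3]+st['position']
    else: M=R.from_quat(i['rotation']).as_matrix(); e=i['eye']
    return f,i['cx'],i['cy'],M,e
def plane(c,u,v,z):
    f,cx,cy,M,e=c; d=M@np.array([(u-cx)/f,(v-cy)/f,1]); return e+d*(z-e[2])/d[2]
def cloud(c,d):
    f,cx,cy,M,e=c; v,u=np.mgrid[:384,:512]
    return np.stack([(u-cx)/f*d,(v-cy)/f*d,d],-1)@M.T+e
def project(c,p):
    f,cx,cy,M,e=c; q=M.T@(np.asarray(p)-e); return q[0]/q[2]*f+cx,q[1]/q[2]*f+cy
E
python3 - <<'E'
from h import *
for n in ("scene","side"):
    z=np.load(f"pics/{n}0.npz"); p,d=z['p'],z['d']; c=cam(n); P=cloud(c,d)
    hsv=cv2.cvtColor(p,cv2.COLOR_BGR2HSV)
    H,S,V=[hsv[...,k].astype(int) for k in range(3)]
    ms={'yellow':(abs(H-26)<7)&(S>150)&(V>100),'red':((H<7)|(H>173))&(S>150)&(V>70),'green':(abs(H-68)<18)&(S>110),'blue':(abs(H-110)<12)&(S>150)}
    print(n)
    for k,m in ms.items():
        m=m&(d>0)&(P[...,0]>250)&(P[...,0]<800)&(abs(P[...,1])<500)&(P[...,2]>-10)
        N,l,s,ce=cv2.connectedComponentsWithStats(m.astype(np.uint8))
        for j in range(1,N):
            if s[j,4]<60: continue
            Q=P[l==j]; zt=np.percentile(Q[:,2],98); t=Q[Q[:,2]>zt-4]
            print(k,s[j],'px',ce[j].round(0),'zt',zt.round(1),'topc',((t.max(0)+t.min(0))/2).round(1),'mean',t.mean(0).round(1))
    # dark discs & bright
    g=cv2.cvtColor(p,cv2.COLOR_BGR2GRAY)
    m=((V<45)&(P[...,0]>250)&(P[...,0]<800)).astype(np.uint8)
    N,l,s,ce=cv2.connectedComponentsWithStats(m)
    for j in range(1,N):
        if 80<s[j,4]<3000:
            cs,_=cv2.findContours((l==j).astype(np.uint8),cv2.RETR_EXTERNAL,cv2.CHAIN_APPROX_NONE)
            hu=cv2.convexHull(cs[0]); 
            e=cv2.fitEllipse(hu) if len(hu)>5 else None
            A=cv2.contourArea(hu)
            if e: print('dark',s[j],'ell',np.round(e[0],1),np.round(e[1],1),'XY6',plane(c,*e[0],6).round(1))
    bx=(P[...,0]>300)&(P[...,0]<800)&(abs(P[...,1])<450)&(P[...,2]>25)&(P[...,2]<130)
    N,l,s,ce=cv2.connectedComponentsWithStats(bx.astype(np.uint8))
    for j in range(1,N):
        if s[j,4]>60:
            Q=P[l==j]; zt=np.percentile(Q[:,2],98); t=Q[Q[:,2]>zt-4]
            print('tall',s[j],'zt',zt.round(1),'topmid',((t.max(0)+t.min(0))/2).round(1),t.mean(0).round(1))
E
```

```text
scene
yellow [117  56  16  10  78] px [125.  62.] zt 50.6 topc [ 468.2 -457.7   49.7] mean [ 470.4 -453.7   48.1]
yellow [319 220  33  30 392] px [335. 235.] zt 30.0 topc [492.9 166.   28.5] mean [493.4 166.4  28. ]
red [117  50  12  11  99] px [123.  55.] zt 63.1 topc [ 467.4 -460.3   61.8] mean [ 467.8 -460.4   61.1]
red [282 270  17  35 457] px [290. 287.] zt 88.4 topc [634.7 182.1  87.3] mean [634.9 182.3  86.8]
red [437 362  73  22 857] px [481. 376.] zt 76.5 topc [571.2 452.5  75.3] mean [571.2 451.   74.8]
green [176 189  16  28 316] px [184. 202.] zt 68.5 topc [636.8 -64.6  67. ] mean [636.9 -64.9  66.7]
blue [139 152  22  43 491] px [150. 172.] zt 107.8 topc [ 643.2 -146.7  106.7] mean [ 644.  -146.1  106.5]
dark [  11    0   75   32 1306] ell [48.1 13.6] [30.4 77. ] XY6 [ 465.6 -811.8    6. ]
dark [ 84  65  20  23 204] ell [93.6 76. ] [14.7 25.5] XY6 [ 529.4 -513.5    6. ]
dark [221 131  15  11  98] ell [228.2 136.2] [10.5 14.9] XY6 [ 447.7 -147.7    6. ]
dark [241 154  16  12 111] ell [248.5 159.4] [11.9 15.7] XY6 [464.2 -72.6   6. ]
dark [269 178  17  14 139] ell [277.  1
[... 2689 characters left out ...]
 -219.7    6. ]
tall [ 201   22   58   35 1153] zt 80.4 topmid [618.6 421.3  79.4] [645.5 423.4  79. ]
tall [264  90  13  31 356] zt 87.7 topmid [634.3 179.1  86.2] [634.2 179.   86.2]
tall [190 130  30  10 210] zt 30.0 topmid [492.9 163.6  28.2] [492.4 163.   27.5]
tall [274 130  13  18 189] zt 48.7 topmid [633.9 103.2  46.9] [633.4 102.2  46.4]
tall [303 189  17  26 347] zt 67.7 topmid [636.5 -67.7  66. ] [636.2 -68.   66. ]
tall [323 213  23  41 623] zt 107.8 topmid [ 642.8 -149.3  106.3] [ 642.3 -149.9  106.3]
tall [ 423  233   75  110 2332] zt 75.4 topmid [ 792.3 -274.    74.2] [ 794.6 -253.6   73.7]
tall [342 271  18  27 299] zt 86.5 topmid [ 634.4 -235.9   84.9] [ 633.9 -236.    84.4]
```

Both views agree to within 2 mm, and the ring, stop and post heights match the given sizes. The stop is next to mark1, so blue goes to m1, red to m2, green to m3 and white to m4. Next I'll work out the orientation I need, with the jaws along world x.

```bash
python3 - <<'E'
from h import *
s=readout.read_state(); M=R.from_quat(s['ee_rot']).as_matrix()
print(M.round(4))
for sg in (1,-1):
    T=np.array([[0,0,-1],[sg,0,0],[0,-sg,0]]).T  # tool x down, y=sg*x
    T=np.column_stack([[0,0,-1],[sg,0,0],np.cross([0,0,-1],[sg,0,0])])
    print(sg,np.degrees(R.from_matrix(T@M.T).as_rotvec()).round(2))
E
```

```text
[[-5.000e-04 -3.344e-01 -9.424e-01]
 [-1.700e-03 -9.424e-01  3.344e-01]
 [-1.000e+00  1.700e-03 -1.000e-04]]
1 [9.0000e-02 7.0000e-02 1.0954e+02]
-1 [ 7.000e-02 -8.000e-02 -7.046e+01]
```

Call:
arm_command --increments '[[[0, 0, -8], [35, -34, 0], 0], [[0, 0, -16], [70, -67, 0], 0], [[0, 0, -24], [105, -101, 0], 0], [[0, 0, -32], [140, -134, 0], 0], [[0, 0, -40], [175, -168, 0], 0]]'

```text
clock: 0.65
position: [384.7, 419.1, 230.3]
ee_rot: [-0.613, 0.353, 0.613, 0.352]
contact_force: [1.4, 0.4, -0.6]
gripper_width: 85.3
```

Call:
arm_command --increments '[[[0, 0, -8], [35, -34, -10], 0], [[0, 0, -16], [70, -67, -20], 0], [[0, 0, -24], [105, -101, -30], 0], [[0, 0, -30.4], [140, -134, -40], 0], [[0, 0, -30.4], [175, -168, -50], 0]]'

```text
clock: 1.15
position: [560.7, 249.5, 179.7]
ee_rot: [-0.498, 0.502, 0.499, 0.501]
contact_force: [1.2, 1.0, 0.6]
gripper_width: 85.2
```

```bash
cat > st.py <<'E'
from h import *
s=readout.read_state(); M=R.from_quat(s['ee_rot']).as_matrix()
T=np.column_stack([[0,0,-1],[-1,0,0],[0,1,0]])
print(s['clock'],s['position'].round(1),'turn left',np.degrees(R.from_matrix(T@M.T).as_rotvec()).round(2),'F',s['contact_force'].round(1),'w',s['gripper_width'].round(1),'j',s['joints'].round(2))
E
python3 st.py
```

```text
Traceback (most recent call last):
  File "st.py", line 4, in <module>
    print(s['clock'],s['position'].round(1),'turn left',np.degrees(R.from_matrix(T@M.T).as_rotvec()).round(2),'F',s['contact_force'].round(1),'w',s['gripper_width'].round(1),'j',s['joints'].round(2))
                                                                                                                                                  ^^^^^^^^^^^^^^^^^^^^^^^^
AttributeError: 'float' object has no attribute 'round'
```

Call:
arm_command --increments '[[[0, 0, 0], [30, -28, -25], 0], [[0, 0, 0], [60, -56, -50], 0], [[0, 0, 0], [73.5, -69, -70], 0], [[0, 0, 0], [73.5, -69, -105], 0], [[0, 0, 0], [73.5, -69, -139], 0]]'

```text
clock: 1.65
position: [634.8, 179.4, 39.3]
ee_rot: [-0.498, 0.503, 0.499, 0.501]
contact_force: [0.3, -0.2, -0.1]
gripper_width: 85.7
```

```bash
sed -i "s/s\['gripper_width'\].round(1)/round(s['gripper_width'],1)/" st.py; python3 st.py; python3 - <<'E'
from h import *
p,d=imaging.get_image("side"); cv2.imwrite("pics/s1.png",cv2.resize(p[20:260,120:440],(640,480)))
E
```

```text
1.65 [634.8 179.4  39.3] turn left [ 0.   -0.12  0.45] F [ 0.3 -0.2 -0.1] w 85.7 j [ 0.52  0.62 -0.12 -0.   -0.84 -0.53]
```

View pics/s1.png

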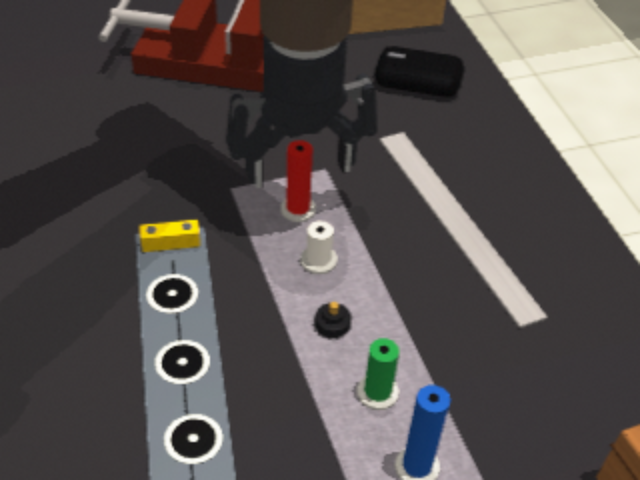

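The jaws straddle red (298,180), with the finger tips at (257,168) and (347,155). Closing on it.

Call:
arm_command --increments '[[[0, 0, 0], [0, 0, 0], 1], [[0, 0, 0], [0, 0, 0], 1], [[0, 0, 0], [0, 0, 0], 1], [[0, 0, 0], [0, 0, 0], 1], [[0, 0, 0], [0, 0, 0], 1]]'

```text
clock: 2.2
position: [631.8, 179.0, 34.8]
ee_rot: [-0.496, 0.505, 0.5, 0.499]
contact_force: [-0.0, 0.4, 3.7]
gripper_width: 24.6
```

Call:
arm_command --increments '[[[0, 0, 0], [0, 0, 0], 1], [[0, 0, 0], [0, 0, 0], 1], [[0, 0, 0], [0, 0, 5], 1], [[0, 0, 0], [0, 0, 15], 1], [[0, 0, 0], [0, 0, 30], 1]]'

```text
clock: 2.7
position: [631.2, 178.7, 64.8]
ee_rot: [-0.496, 0.506, 0.5, 0.498]
contact_force: [0.5, -0.5, -1.6]
gripper_width: 24.7
```

```bash
python3 st.py; python3 - <<'E'
from h import *
out=[]
for n in ("scene","side"):
    p,d=imaging.get_image(n); c=cam(n); u,v=map(int,project(c,[634,180,80])); out.append(cv2.resize(p[max(0,v-80):v+80,max(0,u-80):u+80],(400,400)))
cv2.imwrite("pics/g1.png",np.hstack(out))
E
python3 st.py
```

```text
2.7 [631.2 178.7  64.8] turn left [ 0.2  -0.64  0.47] F [ 0.5 -0.5 -1.6] w 24.7 j [ 0.52  0.59 -0.1  -0.   -0.9  -0.53]
2.8 [633.8 179.8  68.3] turn left [ 0.01 -0.2   0.42] F [ 1.  -0.1 -0.6] w 24.9 j [ 0.52  0.59 -0.09 -0.   -0.89 -0.53]
```

View pics/g1.png

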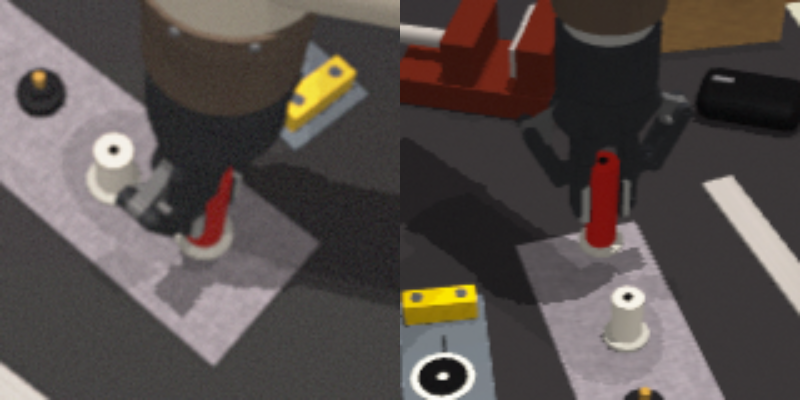

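Red is held and looks upright. The readings changed after the move, so I'll check how they settle and where the post sits in the hand.

```bash
cat >> h.py <<'E'
def post(col,n="side",lo=300,hi=800,ymin=-450,ymax=300):
    p,d=imaging.get_image(n); c=cam(n); P=cloud(c,d); hsv=cv2.cvtColor(p,cv2.COLOR_BGR2HSV)
    H,S,V=[hsv[...,k].astype(int) for k in range(3)]
    m={'red':((H<7)|(H>173))&(S>150)&(V>60),'green':(abs(H-68)<18)&(S>110),'blue':(abs(H-110)<12)&(S>150)&(V>60),'white':(S<40)&(V>150)&(P[...,2]>20)}[col]
    m=m&(d>0)&(P[...,0]>lo)&(P[...,0]<hi)&(P[...,1]>ymin)&(P[...,1]<ymax)
    N,l,s,ce=cv2.connectedComponentsWithStats(m.astype(np.uint8))
    j=1+np.argmax(s[1:,4]); Q=P[l==j]; zt=np.percentile(Q[:,2],97); t=Q[Q[:,2]>zt-4]
    return ((t.max(0)+t.min(0))/2).round(1), zt.round(1), np.percentile(Q[:,2],3).round(1), s[j,4]
E
python3 st.py; python3 -c "
from h import *
print(post('red'))"; python3 st.py
```

```text
2.8 [633.8 179.8  68.3] turn left [ 0.01 -0.2   0.42] F [ 1.  -0.1 -0.6] w 24.9 j [ 0.52  0.59 -0.09 -0.   -0.89 -0.53]
(array([633.3, 176.5, 129.1]), np.float64(120.7), np.float64(43.4), np.int32(386))
2.85 [632.9 179.6  67. ] turn left [ 0.04 -0.32  0.45] F [ 0.4 -1.1 -1.7] w 24.6 j [ 0.52  0.59 -0.1  -0.   -0.89 -0.53]
```

Call:
arm_command --increments '[[[0, 0, 0], [-10, -10, 25], 1], [[0, 0, 0], [-42, -42, 30], 1], [[0, 0, 0], [-75, -77, 30], 1], [[0, 0, 0], [-107, -110, 30], 1], [[0, 0, 0], [-138, -143, 30], 1]]'

```text
clock: 3.35
position: [493.1, 35.3, 97.0]
ee_rot: [-0.497, 0.504, 0.499, 0.5]
contact_force: [0.8, -0.7, -0.9]
gripper_width: 25.0
```

```bash
python3 st.py
```

```text
3.35 [493.1  35.3  97. ] turn left [ 0.03 -0.33  0.44] F [ 0.8 -0.7 -0.9] w 25.0 j [ 0.4   0.32 -0.48 -0.   -0.78 -0.41]
```

Call:
arm_command --increments '[[[0, 0, 0.4], [-15, -16, 0], 1], [[0, -0.3, 0.4], [-20.5, -22.5, -8], 1], [[0, -0.3, 0.4], [-20.5, -22.5, -30], 1], [[0, -0.3, 0.4], [-20.5, -22.5, -48], 1], [[0, -0.3, 0.4], [-20.5, -22.5, -48], 1]]'

```text
clock: 3.85
position: [470.7, 12.1, 47.3]
ee_rot: [-0.499, 0.502, 0.5, 0.499]
contact_force: [0.5, -0.2, -0.8]
gripper_width: 24.6
```

```bash
python3 st.py;python3 -c "
from h import *
print(post('red'));print(post('red','scene'))"; python3 st.py
```

```text
3.85 [470.7  12.1  47.3] turn left [ 0.11 -0.31  0.09] F [ 0.5 -0.2 -0.8] w 24.6 j [ 0.37  0.36 -0.59 -0.   -0.62 -0.37]
(array([471.5,   8.9, 110.2]), np.float64(100.1), np.float64(23.5), np.int32(485))
(array([473.5,  22.4, 113.4]), np.float64(103.0), np.float64(26.8), np.int32(250))
3.95 [472.8  12.9  49.2] turn left [ 0.05 -0.03  0.03] F [-0.5  0.8 -0.4] w 24.7 j [ 0.37  0.36 -0.59  0.   -0.62 -0.37]
```

Call:
arm_command --increments '[[[0, 0, 0], [-0.5, -0.5, -4], 1], [[0, 0, 0], [-0.5, -0.5, -7], 1], [[0, 0, 0], [-0.5, -0.5, -9], 1], [[0, 0, 0], [-0.5, -0.5, -9], 1], [[0, 0, 0], [-0.5, -0.5, -9], 1]]'

```text
clock: 4.45
position: [472.4, 12.4, 40.3]
ee_rot: [-0.5, 0.5, 0.5, 0.5]
contact_force: [0.5, 0.1, -1.8]
gripper_width: 24.6
```

```bash
python3 st.py;python3 - <<'E'
from h import *
print(post('red'))
out=[]
for n in ("scene","side"):
    p,d=imaging.get_image(n); c=cam(n); u,v=map(int,project(c,[472,12,30])); out.append(cv2.resize(p[v-60:v+60,u-60:u+60],(400,400)))
cv2.imwrite("pics/p1.png",np.hstack(out))
E
python3 st.py
```

```text
4.45 [472.4  12.4  40.3] turn left [ 0.05 -0.03  0.02] F [ 0.5  0.1 -1.8] w 24.6 j [ 0.37  0.37 -0.6   0.   -0.6  -0.37]
(array([472.9,   8.5, 104.9]), np.float64(93.2), np.float64(17.2), np.int32(473))
4.6 [472.4  12.4  40.3] turn left [ 0.04 -0.02  0.03] F [ 1.2  0.3 -2.2] w 24.8 j [ 0.37  0.37 -0.6   0.   -0.6  -0.37]
```

View pics/p1.png

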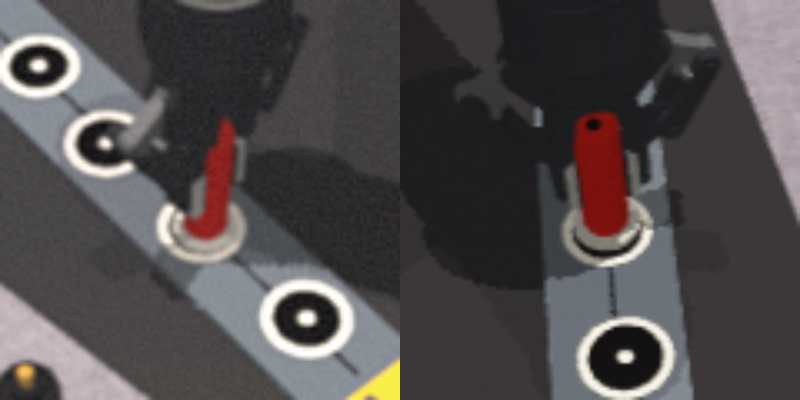

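Red is centred on the second ring, and a thin black crescent shows it is still about 2 mm up. Lowering a little more, then releasing.

Call:
arm_command --increments '[[[0, 0, 0], [0, 0, -1], 1], [[0, 0, 0], [0, -0.5, -1.5], 1], [[0, 0, 0], [0, -0.5, -2], 1], [[0, 0, 0], [0, -0.5, -2], 1], [[0, 0, 0], [0, -0.5, -2], 1]]'

```text
clock: 5.1
position: [472.5, 11.9, 38.7]
ee_rot: [-0.5, 0.5, 0.5, 0.5]
contact_force: [-1.3, 0.7, 5.1]
gripper_width: 24.9
```

```bash
python3 st.py
```

```text
5.1 [472.5  11.9  38.7] turn left [ 0.04 -0.01  0.02] F [-1.3  0.7  5.1] w 24.9 j [ 0.37  0.38 -0.6   0.   -0.6  -0.37]
```

Call:
arm_command --increments '[[[0, 0, 0], [0, 0, 0], 0.6], [[0, 0, 0], [0, 0, 0], 0.5], [[0, 0, 0], [0, 0, 0], 0], [[0, 0, 0], [0, 0, 0], 0], [[0, 0, 0], [0, 0, 0], 0]]'

```text
clock: 5.6
position: [472.5, 11.9, 38.6]
ee_rot: [-0.5, 0.5, 0.5, 0.5]
contact_force: [-0.4, -0.8, 0.0]
gripper_width: 83.2
```

Call:
arm_command --increments '[[[0, 0, 0], [0, 0, 10], 0], [[0, 0, 0], [0, 0, 45], 0], [[0, 0, 0], [0, 0, 85], 0], [[0, 0, 0], [0, 0, 120], 0], [[0, 0, 0], [15, -15, 135], 0]]'

```text
clock: 6.1
position: [488.3, -2.3, 178.4]
ee_rot: [0.502, -0.497, -0.499, -0.501]
contact_force: [0.4, 0.7, -1.4]
gripper_width: 85.0
```

```bash
python3 st.py;python3 -c "
from h import *
print(post('red'));print(post('red','scene'));print(post('blue'))"; python3 st.py
```

```text
6.1 [488.3  -2.3 178.4] turn left [-0.06  0.38 -0.15] F [ 0.4  0.7 -1.4] w 85.0 j [ 0.33  0.2  -0.4   0.   -0.96 -0.33]
(array([472.9,  13.4,  90. ]), np.float64(91.2), np.float64(14.6), np.int32(492))
(array([473.5,  15.4,  91.3]), np.float64(92.2), np.float64(19.8), np.int32(436))
(array([ 642.4, -149.9,  106.4]), np.float64(107.5), np.float64(14.1), np.int32(640))
6.25 [488.3  -3.2 175.1] turn left [-0.03  0.17  0.1 ] F [-0.9  0.6 -0.1] w 85.1 j [ 0.33  0.2  -0.4   0.   -0.96 -0.33]
```

Call:
arm_command --increments '[[[0, 0, 0], [31, -29, 0], 0], [[0, 0, 0], [62, -58, -5], 0], [[0, 0, 0], [93, -87, -10], 0], [[0, 0, 0], [124, -116, -20], 0], [[0, 0, 0], [154.5, -145, -30], 0]]'

```text
clock: 6.75
position: [642.7, -148.8, 143.2]
ee_rot: [-0.499, 0.5, 0.5, 0.501]
contact_force: [0.9, 0.1, 1.2]
gripper_width: 85.4
```

```bash
python3 st.py
```

```text
6.75 [ 642.7 -148.8  143.2] turn left [-0.06 -0.    0.1 ] F [0.9 0.1 1.2] w 85.4 j [ 0.02  0.51 -0.02 -0.   -1.04 -0.02]
```

Call:
arm_command --increments '[[[0, 0, 0], [0, 0, -25], 0], [[0, 0, 0], [0, 1, -55], 0], [[0, 0, 0], [0, 1, -80], 0], [[0, 0, 0], [0, 1, -86], 0], [[0, 0, 0], [0, 1, -86], 0]]'

```text
clock: 7.25
position: [641.3, -147.5, 55.4]
ee_rot: [-0.498, 0.501, 0.501, 0.5]
contact_force: [-0.7, -0.2, 0.7]
gripper_width: 85.5
```

Call:
arm_command --increments '[[[0, 0, 0], [0, 0, 0], 1], [[0, 0, 0], [0, 0, 0], 1], [[0, 0, 0], [0, 0, 0], 1], [[0, 0, 0], [0, 0, 0], 1], [[0, 0, 0], [0, 0, 0], 1]]'

```text
clock: 7.75
position: [641.9, -147.6, 56.5]
ee_rot: [-0.499, 0.501, 0.501, 0.5]
contact_force: [-0.1, 0.5, 2.6]
gripper_width: 25.0
```

```bash
python3 st.py;python3 -c "
from h import *
print(post('blue'))"; python3 st.py
```

```text
7.75 [ 641.9 -147.6   56.5] turn left [-0.04 -0.15  0.07] F [-0.1  0.5  2.6] w 25.0 j [ 0.02  0.6  -0.11 -0.   -0.87 -0.02]
(array([ 641. , -154. ,  122.1]), np.float64(107.1), np.float64(12.4), np.int32(498))
7.8 [ 641.9 -147.6   56.5] turn left [-0.04 -0.15  0.08] F [-0.7  0.7  3.1] w 24.7 j [ 0.02  0.6  -0.11 -0.   -0.87 -0.02]
```

Call:
arm_command --increments '[[[0, 0, 0], [0, 0, 15], 1], [[0, 0, 0], [0, 0, 50], 1], [[0, 0, 0], [-10, 10, 85], 1], [[0, 0, 0], [-30, 45, 90], 1], [[0, 0, 0], [-55, 83, 90], 1]]'

```text
clock: 8.3
position: [587.5, -64.3, 148.0]
ee_rot: [-0.499, 0.5, 0.499, 0.502]
contact_force: [0.5, 0.8, -2.6]
gripper_width: 25.2
```

```bash
python3 st.py
```

```text
8.3 [587.5 -64.3 148. ] turn left [-0.08  0.07  0.21] F [ 0.5  0.8 -2.6] w 25.2 j [ 0.16  0.4  -0.19 -0.   -0.98 -0.17]
```

Call:
arm_command --increments '[[[0, 0, 0], [-24, 36, 0], 1], [[0, 0, 0], [-48, 72, 0], 1], [[0, 0, 0], [-72, 108, 0], 1], [[0, 0, 0], [-96, 143, -5], 1], [[0, 0, 0], [-108.5, 161, -20], 1]]'

```text
clock: 8.8
position: [478.0, 98.8, 129.0]
ee_rot: [-0.5, 0.499, 0.499, 0.502]
contact_force: [1.1, 0.3, -1.1]
gripper_width: 24.5
```

```bash
python3 st.py
```

```text
8.8 [478.   98.8 129. ] turn left [-0.18  0.22  0.08] F [ 1.1  0.3 -1.1] w 24.5 j [ 0.54  0.26 -0.47 -0.   -0.84 -0.54]
```

Call:
arm_command --increments '[[[0, 0, 0], [1, -2, -20], 1], [[0, 0.2, 0], [1, -2, -45], 1], [[0, 0.2, 0], [1, -2, -60], 1], [[0, 0.2, 0], [1, -2, -65], 1], [[0, 0.2, 0], [1, -2, -65], 1]]'

```text
clock: 9.3
position: [478.6, 96.6, 63.5]
ee_rot: [-0.499, 0.5, 0.5, 0.501]
contact_force: [-0.3, -0.4, -0.9]
gripper_width: 24.5
```

```bash
python3 st.py;python3 -c "
from h import *
print(post('blue'))"; python3 st.py
```

```text
9.3 [478.6  96.6  63.5] turn left [-0.14 -0.06  0.09] F [-0.3 -0.4 -0.9] w 24.5 j [ 0.53  0.36 -0.54 -0.   -0.68 -0.53]
(array([478.6,  94.2, 118.1]), np.float64(114.4), np.float64(28.7), np.int32(525))
9.35 [479.3  96.9  64.2] turn left [-0.18  0.03  0.08] F [-0.2 -0.6 -1.2] w 24.2 j [ 0.53  0.36 -0.53 -0.   -0.68 -0.53]
```

Call:
arm_command --increments '[[[0, 0, 0], [0, 0, -1.5], 1], [[0, 0, 0], [0, 0, -3], 1], [[0, 0, 0], [0, 0, -4], 1], [[0, 0, 0], [0, 0, -4], 1], [[0, 0, 0], [0, 0, -4], 1]]'

```text
clock: 9.85
position: [479.5, 97.0, 60.5]
ee_rot: [-0.499, 0.499, 0.5, 0.502]
contact_force: [0.6, -0.3, 0.2]
gripper_width: 24.4
```

```bash
python3 st.py
```

```text
9.85 [479.5  97.   60.5] turn left [-0.2   0.07  0.08] F [ 0.6 -0.3  0.2] w 24.4 j [ 0.53  0.36 -0.54 -0.   -0.67 -0.53]
```

Just touching; 1 mm more, then open and retract.

Call:
arm_command --increments '[[[0, 0, 0], [0, 0, -1], 1], [[0, 0, 0], [0, 0, -1], 1], [[0, 0, 0], [0, 0, -1], 1], [[0, 0, 0], [0, 0, -1], 0.6], [[0, 0, 0], [0, 0, -1], 0.5]]'

```text
clock: 10.35
position: [479.6, 97.0, 59.6]
ee_rot: [-0.499, 0.499, 0.5, 0.502]
contact_force: [0.4, -0.3, 0.5]
gripper_width: 42.4
```

Call:
arm_command --increments '[[[0, 0, 0], [0, 0, 0], 0], [[0, 0, 0], [0, 0, 0], 0], [[0, 0, 0], [0, 0, 0], 0], [[0, 0, 0], [0, 0, 15], 0], [[0, 0, 0], [0, 0, 50], 0]]'

```text
clock: 10.85
position: [477.5, 96.0, 107.5]
ee_rot: [-0.498, 0.502, 0.501, 0.499]
contact_force: [0.8, 1.0, 1.1]
gripper_width: 85.1
```

```bash
python3 st.py;python3 -c "
from h import *
print(post('blue'));print(post('green'))"; python3 st.py
```

```text
10.85 [477.5  96.  107.5] turn left [-0.02 -0.31  0.11] F [0.8 1.  1.1] w 85.1 j [ 0.53  0.29 -0.49 -0.   -0.8  -0.53]
(array([480.3,  94.9, 110. ]), np.float64(111.4), np.float64(27.1), np.int32(491))
(array([635.4, -67.1,  66.1]), np.float64(67.7), np.float64(11.4), np.int32(383))
10.95 [482.5  98.3 113.4] turn left [-0.4   0.56  0.  ] F [-0.2 -0.3  1.6] w 85.4 j [ 0.53  0.28 -0.48 -0.   -0.8  -0.53]
```

Call:
arm_command --increments '[[[0, 0, 0], [0, 0, 40], 0], [[0, 0, 0], [0, 0, 75], 0], [[0, 0, 0], [28, -30, 75], 0], [[0, 0, 0], [59, -62, 75], 0], [[0, 0, 0], [90, -95, 65], 0]]'

```text
clock: 11.45
position: [574.4, 2.8, 180.1]
ee_rot: [-0.502, 0.494, 0.499, 0.505]
contact_force: [0.5, 0.3, -0.2]
gripper_width: 85.3
```

```bash
python3 st.py
```

```text
11.45 [574.4   2.8 180.1] turn left [-0.45  0.81 -0.1 ] F [ 0.5  0.3 -0.2] w 85.3 j [ 0.28  0.33 -0.2  -0.   -1.02 -0.28]
```

Call:
arm_command --increments '[[[-0.4, 0.8, 0], [28, -31, -10], 0], [[-0.4, 0.8, 0], [55, -62, -30], 0], [[-0.4, 0.8, 0], [61.5, -69.5, -65], 0], [[-0.4, 0.8, 0], [61.5, -69.5, -85], 0], [[-0.4, 0.8, 0], [61.5, -69.5, -85], 0]]'

```text
clock: 11.95
position: [633.3, -67.5, 90.4]
ee_rot: [-0.498, 0.502, 0.502, 0.498]
contact_force: [0.5, -0.3, -0.3]
gripper_width: 85.6
```

```bash
python3 st.py
```

```text
11.95 [633.3 -67.5  90.4] turn left [-0.04 -0.5   0.01] F [ 0.5 -0.3 -0.3] w 85.6 j [ 0.15  0.53 -0.13 -0.   -0.92 -0.15]
```

Call:
arm_command --increments '[[[0, -0.3, 0], [2.5, 1, -25], 0], [[0, -0.3, 0], [2.5, 1, -50], 0], [[0, -0.3, 0], [2.5, 1, -60], 0], [[0, -0.3, 0], [2.5, 1, -60], 0], [[0, -0.3, 0], [2.5, 1, -60], 0]]'

```text
clock: 12.45
position: [636.9, -66.3, 32.0]
ee_rot: [-0.5, 0.5, 0.501, 0.5]
contact_force: [-0.1, -0.1, 0.9]
gripper_width: 85.6
```

Call:
arm_command --increments '[[[0, 0, 0], [0, 0, 0], 1], [[0, 0, 0], [0, 0, 0], 1], [[0, 0, 0], [0, 0, 0], 1], [[0, 0, 0], [0, 0, 0], 1], [[0, 0, 0], [0, 0, 0], 1]]'

```text
clock: 12.95
position: [637.2, -66.3, 32.6]
ee_rot: [-0.5, 0.5, 0.5, 0.5]
contact_force: [-0.2, 0.5, 2.6]
gripper_width: 25.0
```

```bash
python3 st.py
```

```text
12.95 [637.2 -66.3  32.6] turn left [-0.02 -0.01 -0.06] F [-0.2  0.5  2.6] w 25.0 j [ 0.15  0.6  -0.18 -0.   -0.79 -0.15]
```

Call:
arm_command --increments '[[[0, 0, 0], [0, 0, 12], 1], [[0, 0, 0], [-5, 0, 40], 1], [[0, 0, 0], [-43, -1, 45], 1], [[0, 0, 0], [-86, -2, 45], 1], [[0, 0, 0], [-130, -4, 45], 1]]'

```text
clock: 13.45
position: [506.1, -70.3, 78.3]
ee_rot: [0.5, -0.499, -0.5, -0.5]
contact_force: [0.1, 0.6, -0.7]
gripper_width: 24.5
```

```bash
python3 st.py
```

```text
13.45 [506.1 -70.3  78.3] turn left [-0.03  0.05 -0.05] F [ 0.1  0.6 -0.7] w 24.5 j [ 0.18  0.36 -0.47 -0.   -0.74 -0.18]
```

Call:
arm_command --increments '[[[0, 0, 0], [-30, -1, 0], 1], [[0, 0, 0], [-41.5, -2, -10], 1], [[0, 0, 0], [-41.5, -2, -28], 1], [[0, 0, 0], [-41.5, -2, -38], 1], [[0, 0, 0], [-41.5, -2, -38], 1]]'

```text
clock: 13.95
position: [464.0, -72.4, 39.5]
ee_rot: [-0.5, 0.5, 0.501, 0.5]
contact_force: [-0.5, -0.3, -0.8]
gripper_width: 24.6
```

```bash
python3 st.py;python3 -c "
from h import *
print(post('green'))"; python3 st.py
```

```text
13.95 [464.  -72.4  39.5] turn left [-0.01 -0.08 -0.04] F [-0.5 -0.3 -0.8] w 24.6 j [ 0.19  0.37 -0.6  -0.   -0.6  -0.19]
(array([464.2, -75.2,  89. ]), np.float64(74.7), np.float64(19.3), np.int32(424))
14.0 [464.8 -72.3  40.1] turn left [-0.02  0.01 -0.06] F [-0.4  0.   0.2] w 24.8 j [ 0.19  0.37 -0.6  -0.   -0.6  -0.19]
```

Call:
arm_command --increments '[[[0, 0, 0], [-0.5, 0, -2], 1], [[0, 0, 0], [-0.5, 0, -3.5], 1], [[0, 0, 0], [-0.5, 0, -4], 1], [[0, 0, 0], [-0.5, 0, -4], 1], [[0, 0, 0], [-0.5, 0, -4], 1]]'

```text
clock: 14.5
position: [464.7, -72.3, 36.5]
ee_rot: [0.5, -0.499, -0.5, -0.5]
contact_force: [-1.2, -0.3, 2.6]
gripper_width: 24.5
```

```bash
python3 st.py
```

```text
14.5 [464.7 -72.3  36.5] turn left [-0.02  0.06 -0.07] F [-1.2 -0.3  2.6] w 24.5 j [ 0.19  0.38 -0.61 -0.   -0.59 -0.19]
```

Contact at the expected height. Releasing.

Call:
arm_command --increments '[[[0, 0, 0], [0, 0, 0], 0.6], [[0, 0, 0], [0, 0, 0], 0.5], [[0, 0, 0], [0, 0, 0], 0], [[0, 0, 0], [0, 0, 0], 0], [[0, 0, 0], [0, 0, 0], 0]]'

```text
clock: 15.0
position: [464.7, -72.3, 36.5]
ee_rot: [0.5, -0.499, -0.5, -0.5]
contact_force: [0.0, 0.0, -0.1]
gripper_width: 83.4
```

Call:
arm_command --increments '[[[0, 0, 0], [0, 0, 10], 0], [[0, 0, 0], [0, 0, 45], 0], [[0, 0, 0], [0, 0, 85], 0], [[0, 0, 0], [0, 0, 120], 0], [[0, 0, 0], [20, 20, 140], 0]]'

```text
clock: 15.5
position: [484.1, -53.2, 180.5]
ee_rot: [-0.501, 0.499, 0.499, 0.502]
contact_force: [0.6, -0.5, -1.1]
gripper_width: 85.6
```

```bash
python3 st.py;python3 -c "
from h import *
print(post('green'));print(post('white',ymin=60,ymax=140,lo=590,hi=680))"; python3 st.py
```

```text
15.5 [484.1 -53.2 180.5] turn left [-0.06  0.3   0.06] F [ 0.6 -0.5 -1.1] w 85.6 j [ 0.22  0.19 -0.4   0.   -0.97 -0.23]
(array([464.8, -73.7,  70.4]), np.float64(71.7), np.float64(14.3), np.int32(412))
(array([633.7, 103.5,  46.6]), np.float64(47.9), np.float64(22.4), np.int32(170))
15.6 [488.7 -51.  181.1] turn left [-0.08  0.67 -0.2 ] F [-0.   1.4  0.4] w 85.7 j [ 0.23  0.2  -0.4   0.   -0.97 -0.23]
```

Call:
arm_command --increments '[[[0, 0, 0], [29, 31, 0], 0], [[0, 0, 0], [58, 62, 0], 0], [[0, 0, 0], [87, 93, -20], 0], [[0, 0.3, 0], [116, 124, -40], 0], [[0, 0.3, 0], [145, 155, -60], 0]]'

```text
clock: 16.1
position: [634.2, 105.0, 120.1]
ee_rot: [0.502, -0.498, -0.5, -0.501]
contact_force: [0.3, -1.1, 0.9]
gripper_width: 85.6
```

```bash
python3 st.py
```

```text
16.1 [634.2 105.  120.1] turn left [-0.07  0.31 -0.19] F [ 0.3 -1.1  0.9] w 85.6 j [ 0.42  0.5  -0.1   0.   -0.97 -0.41]
```

Call:
arm_command --increments '[[[0, 0, 0], [-0.5, -1, -35], 0], [[0, 0, 0], [-0.5, -1, -70], 0], [[0, 0, 0], [-0.5, -1, -95], 0], [[0, 0.3, 0], [-0.5, -1, -102], 0], [[0, 0.3, 0], [-0.5, -1, -102], 0]]'

```text
clock: 16.6
position: [633.0, 103.5, 17.1]
ee_rot: [-0.5, 0.5, 0.501, 0.499]
contact_force: [1.1, -0.4, 0.7]
gripper_width: 85.5
```

Call:
arm_command --increments '[[[0, 0, 0], [0, 0, 0], 1], [[0, 0, 0], [0, 0, 0], 1], [[0, 0, 0], [0, 0, 0], 1], [[0, 0, 0], [0, 0, 0], 1], [[0, 0, 0], [0, 0, 0], 1]]'

```text
clock: 17.1
position: [633.8, 103.7, 18.4]
ee_rot: [-0.501, 0.499, 0.501, 0.499]
contact_force: [-0.4, -0.8, 3.4]
gripper_width: 24.8
```

```bash
python3 st.py
```

```text
17.1 [633.8 103.7  18.4] turn left [-0.04 -0.01 -0.21] F [-0.4 -0.8  3.4] w 24.8 j [ 0.41  0.62 -0.18 -0.   -0.77 -0.41]
```

Call:
arm_command --increments '[[[0, 0, 0], [0, 0, 15], 1], [[0, 0, 0], [0, 0, 55], 1], [[0, 0, 0], [-8, -11, 95], 1], [[0, 0, 0], [-32, -43, 110], 1], [[0, 0, 0], [-58, -79, 110], 1]]'

```text
clock: 17.6
position: [577.6, 25.1, 132.6]
ee_rot: [0.503, -0.496, -0.5, -0.501]
contact_force: [0.3, -1.0, -1.4]
gripper_width: 24.1
```

Call:
arm_command --increments '[[[0, 0, 0], [-26, -35, 0], 1], [[0, 0, 0], [-52, -70, 0], 1], [[0, 0, 0], [-78, -105, 0], 1], [[0, 0, 0], [-104, -140, 0], 1], [[0, 0, 0], [-124, -168, 0], 1]]'

```text
clock: 18.1
position: [451.7, -144.3, 133.6]
ee_rot: [0.503, -0.496, -0.5, -0.501]
contact_force: [-0.2, -0.8, -0.8]
gripper_width: 24.2
```

```bash
python3 st.py; python3 -c "
from h import *
p,d=imaging.get_image('side')"; python3 st.py
```

```text
18.1 [ 451.7 -144.3  133.6] turn left [-0.14  0.48 -0.31] F [-0.2 -0.8 -0.8] w 24.2 j [ 0.03  0.23 -0.49 -0.   -0.84 -0.03]
18.15 [ 448.4 -146.3  133.2] turn left [-0.16  0.28 -0.12] F [-2.7 -2.1 -1.1] w 24.5 j [ 0.03  0.23 -0.5  -0.   -0.84 -0.02]
```

Call:
arm_command --increments '[[[0, 0.2, 0], [-0.5, -1, -35], 1], [[0, 0.2, 0], [-0.5, -1, -70], 1], [[0, 0.2, 0], [-0.5, -1, -95], 1], [[0, 0.2, 0], [-0.5, -1, -107], 1], [[0, 0.2, 0], [-0.5, -1, -107], 1]]'

```text
clock: 18.65
position: [446.8, -147.3, 25.2]
ee_rot: [-0.499, 0.499, 0.502, 0.5]
contact_force: [-0.1, 0.2, -1.2]
gripper_width: 24.9
```

```bash
python3 st.py;python3 -c "
from h import *
p,d=imaging.get_image('side')"; python3 st.py
```

```text
18.65 [ 446.8 -147.3   25.2] turn left [-0.16 -0.13 -0.11] F [-0.1  0.2 -1.2] w 24.9 j [ 0.03  0.4  -0.61 -0.01 -0.56 -0.02]
18.7 [ 447.9 -147.3   26.3] turn left [-0.15  0.02 -0.14] F [-0.   0.4  0.1] w 24.3 j [ 0.03  0.4  -0.61 -0.   -0.56 -0.02]
```

Call:
arm_command --increments '[[[0, 0, 0], [0, 0, -2], 1], [[0, 0, 0], [0, 0, -3.5], 1], [[0, 0, 0], [0, 0, -4.5], 1], [[0, 0, 0], [0, 0, -4.5], 1], [[0, 0, 0], [0, 0, -4.5], 1]]'

```text
clock: 19.2
position: [448.3, -147.3, 22.3]
ee_rot: [-0.5, 0.498, 0.501, 0.5]
contact_force: [-0.0, 0.8, 1.7]
gripper_width: 24.2
```

```bash
python3 st.py
```

```text
19.2 [ 448.3 -147.3   22.3] turn left [-0.15  0.08 -0.15] F [-0.   0.8  1.7] w 24.2 j [ 0.03  0.41 -0.61 -0.   -0.55 -0.02]
```

Call:
arm_command --increments '[[[0, 0, 0], [0, 0, 0], 0.6], [[0, 0, 0], [0, 0, 0], 0.5], [[0, 0, 0], [0, 0, 0], 0], [[0, 0, 0], [0, 0, 0], 0], [[0, 0, 0], [0, 0, 0], 0]]'

```text
clock: 19.7
position: [448.2, -147.3, 22.2]
ee_rot: [-0.5, 0.498, 0.501, 0.5]
contact_force: [0.3, 0.1, 0.3]
gripper_width: 83.3
```

Call:
arm_command --increments '[[[0, 0, 0], [0, 0, 10], 0], [[0, 0, 0], [0, 0, 45], 0], [[0, 0, 0], [0, 0, 85], 0], [[0, 0, 0], [0, 0, 125], 0], [[0, 0, 0], [0, 0, 165], 0]]'

```text
clock: 20.2
position: [447.8, -147.3, 189.7]
ee_rot: [-0.501, 0.498, 0.501, 0.501]
contact_force: [0.5, -0.1, 0.1]
gripper_width: 85.5
```

Call:
arm_command --increments '[[[0, 0, 0], [0, 0, 30], 0], [[0, 0, 0], [0, 0, 60], 0], [[0, 0, 0], [0, 0, 80], 0], [[0, 0, 0], [0, 0, 80], 0], [[0, 0, 0], [0, 0, 80], 0]]'

```text
clock: 20.7
position: [447.3, -147.2, 269.9]
ee_rot: [-0.501, 0.498, 0.501, 0.501]
contact_force: [0.6, 1.2, -0.8]
gripper_width: 85.8
```

```bash
python3 st.py;python3 - <<'E'
from h import *
for n in ("scene","side"):
    print(n,[post(c,n) for c in ('blue','red','green')],post('white',n,lo=400,hi=500,ymin=-190,ymax=-110),post('white',n,lo=600,hi=680,ymin=-280,ymax=-190))
out=[]
for n in ("scene","side"):
    p,d=imaging.get_image(n); u,v=map(int,project(cam(n),[520,-40,20])); out.append(cv2.resize(p[max(0,v-130):v+130,max(0,u-110):u+110],(400,520)))
cv2.imwrite("pics/end.png",np.hstack(out))
E
```

```text
20.7 [ 447.3 -147.2  269.9] turn left [-0.18  0.16 -0.14] F [ 0.6  1.2 -0.8] w 85.8 j [ 0.03  0.09 -0.29 -0.   -1.19 -0.02]
scene [(array([480.7,  96.6, 111. ]), np.float64(112.2), np.float64(22.0), np.int32(539)), (array([473.3,  15.2,  91.1]), np.float64(92.5), np.float64(15.8), np.int32(437)), (array([464.4, -71.3,  71.4]), np.float64(72.5), np.float64(15.7), np.int32(313))] (array([ 448.6, -144.9,   50.9]), np.float64(52.3), np.float64(21.0), np.int32(213)) (array([ 635.1, -232.1,   86.1]), np.float64(87.0), np.float64(68.8), np.int32(129))
side [(array([474.4, -32.5, 216.4]), np.float64(96.2), np.float64(25.3), np.int32(335)), (array([472.7,  13.3,  90.8]), np.float64(91.6), np.float64(16.3), np.int32(481)), (array([464.8, -73.5,  70. ]), np.float64(71.5), np.float64(15.7), np.int32(409))] (array([ 448.6, -148. ,   50.9]), np.float64(51.9), np.float64(22.7), np.int32(273)) (array([ 634.3, -235.7,   84.2]), np.float64(86.0), np.float64(73.0), np.int32(198))
```

View pics/end.png

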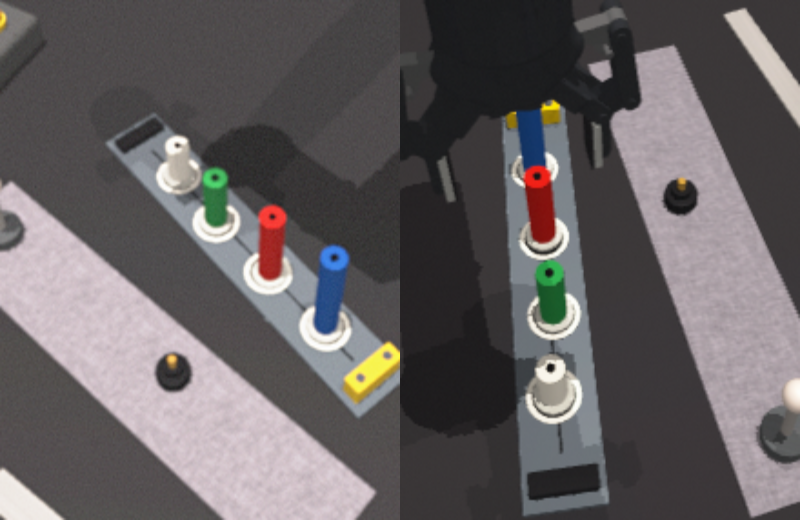

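All four posts stand on their rings in the right order from the yellow stop. The sphere hasn't moved and the arm is clear of everything.

```bash
python3 -c "
from bench import arm
print(arm.job_done())"
```

```text
the job is handed in; nothing more can be done
None
```

The four posts stand on the strip in order from the yellow stop: blue on mark1, red on mark2, green on mark3 and white on mark4. I handed the job in at about 21 s; the hand-in gives no verdict.

**Placement:** In the last camera check, blue, green and white were about 1–2 mm from their ring centres and red about 3 mm (limit 12 mm). Their tops stood 4 mm higher than on the mat, as expected on the strip. I judged them upright by eye only, with no tilt measured.

**Sphere:** Its position read the same as at the start, to within 1 mm. The gripper was open and about 270 mm up.

**Checks that failed or disagreed:**
- **Side view of blue:** The gripper blocked this reading in the last check, so blue's final position rests on the scene view. An earlier side view, just after release, agreed.
- **Camera agreement:** The two cameras differ by 2–4 mm in y, so I used the average of the two for the positions above, except for blue.
- **Arm readings:** The measured arm position wavered by a few mm just after fast moves, so I lowered each post slowly until it reached the expected contact height. The contact force confirmed red, green and white; blue's reading stayed near zero.

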